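# Move the snap cover to the filled needle-file case

## Robot

A 6-joint arm with a two-finger parallel gripper is mounted at the origin on the work surface. World frame = base frame: x ahead of the robot, y to its left, z up, the work surface at z = 0. Lengths are in m, angles in rad, forces in N, time in s.
With the tool pointing down it reaches from about 0.375 to 0.975 m from the base axis. Payload 3.8 kg.
Tool frame: the origin (TCP) lies between the finger pads; the fingertips stand 14 mm ahead of it and the grasp point (between the pads) lies 5 mm behind it; z points along the fingers, y is the direction in which the jaws open and shut (so a half turn about z gives the same grasp; the last joint's range is limited). The gripper opens to 85 mm and grips with 20 to 120 N. Pads are 22 mm wide; open, the fingers measure 114 mm over their backs; the gripper's body (76 mm by 85 mm) begins 54 mm behind the grasp point. The pads swing forward as they close: fully open they stand 13 mm farther back than shut.
Start: joints at [1.224, 0.264, 1.604, -0, 1.274, -0.037], TCP at [0.206, 0.643, 0.245] pointing down, gripper open.
Joint ranges: [-2.63, 2.63], [-0.94, 2.18], [0.31, 2.57], [-1.31, 4.45], [0, 2.66], [-2.55, 2.55]. Speed limits (rad/s): [2.57, 2.57, 3.14, 3.14, 3.14, 3.14].

## Interface

Orientations are given as a rotation vector (axis times angle).
In Python, from plant import status, capture, get_calibration, bot gives the robot as it stands.
- The arm moves only by the tool jog_arm, never from a script. Its argument "series" is a list that holds one entry, the list of rows, each a list of 4 numbers: the shift along the tool's x, y, z in cm, then the turn about the tool's z in rad. In form: [[[dx, dy, dz, twist], ...]]. A call has 1 to 5 rows; each row shifts and turns the pose as measured when the row begins, along the tool's axes as they then stand; what a row does not reach is not made up. A row lasts 1/12 s, in which the tool goes at most 41.7 mm and 7.16 degrees, less where a joint would pass 70% of its speed; a pose out of reach is approached as far as the arm can. A call is refused whole if a number of a shift passes 4.17 or a number of a turn 0.125, either way. A call with a gripper value outside its range is refused whole. "gripper" is the finger opening in cm, from 0 to 8.54, set as the call begins (left out, the last holds). The fingers move at their own pace and stop on an object; the grip force is fixed at half the most. Time passes only in rows, so rows that do not move let the fingers close. It gives the time, the measured TCP pose, the force and the opening at its end, in the units of the state.
- status.get_obs(): the state, without advancing time (a new reading comes with each control period).
- capture(name): name is "scene" or "top"; returns the picture (400x640x3 uint8, red, green, blue); there is no depth.
- get_calibration(name): a dict with "mtx" (3x3 intrinsics, pixels), "world_from_camera" (4x4, takes a point from camera to world coordinates). Camera axes: x right, y up, looking along -z (the intrinsics and any distortion apply to the point x, -y, -z); pixel columns grow to the right and rows downward; lengths in m; the calibration is good to about 2 mm. A picture is of the moment at which its call begins. get_calibration takes no time and is no camera call.
- bot.finish_job(): hands the job in, once; it reports no verdict.
The state is a dict: "time": time; "joint_positions": joint angles; "qvel": joint speeds; "effort": joint torques, N m; "tool_pos": TCP position; "orientation": TCP orientation; "ft_force": force on the tool from outside, world axes, zero at the start; "ft_torque": the same for the moment, N m; "width": opening from 0.0 (shut) to 1.0 (fully open).
Only numpy, scipy, OpenCV 4.12 (cv2) and the standard library are available. Lean on these libraries where they do the work, as an engineer would, in place of code of your own. Each camera call takes 0.05 s, during which the arm holds its last target.

## Task

The snap cover is on the empty needle-file case; the filled case, on the little stand, needs it. Squeeze the cover's two side tabs together to free it and lift it well clear, then, with the tabs still squeezed, feel it down onto the filled case until it seats fully home, pushing with less than a kilo, and let go so that both tabs spring out and catch under the lips. Do not wrench or knock the thin steel cases, and leave the mug, the gourd cap and the peg socket where they are.

Things in the scene. Friction and masses are not known exactly. Their poses are not given: they have to be found in the camera images.
- cover_mid (a point): Snap cover's grip centre, 24 mm above the underside of its aluminium plate (68 x by 58 y by 4 mm thick); x along the plate, y across the two tabs, z up. A wooden block 30 x 30 mm stands on its middle, top 28 mm above the underside, with an upright brass paddle (tab) on its +y and its -y side. Cover loose, about 0.12 kg, varying.
- cover_under (a point): Centre of the underside of the cover's plate, the face that lies on a case's rim (z = 0 of the cover). Below it a tapered plug enters the case's mouth: 8 mm deep, 56 mm long in x at the top and 51 mm at its foot, 36 mm wide in y. Same axes as cover_mid; works either way round.
- pad_left (a point): Centre of the outer face of the +y paddle: upright, 22 mm wide (x), 4 mm thick, from 6 to 40 mm above the plate's underside. At rest this face is 26 mm from the cover's middle (52 mm over both paddles); fully in, 21 mm (42 mm over both). Grip both paddles from above, across y.
- pad_right (a point): The same on the -y paddle. Under each paddle a leg carries a square hook pointing outward: top 13.5 mm and bottom 17 mm below the plate's underside, edge 23.5 mm from the middle at rest. Hooks pass the lips only with both tabs in by more than 2 mm (better 3 or more); being square, they never snap in by pushing: keep the tabs squeezed.
- tab_left (a joint): How far the tab on the cover's +y side is in: 0 = out (locked), 0.005 m = fully in (stop). Spring: 10 N at 0, 15 N fully in.
- tab_right (a joint): The same for the tab on the -y side.
- dock: Empty case, carrying the cover at the start: open steel case 68 (x) by 58 (y) mm, 70 mm high, on a 100 x 74 mm steel foot, fixed. Origin under its centre, z up, axes as the cover's. Mouth 60 (x) by 43 (y) mm between two lips along the long sides, 12 mm deep from the rim; below them it is 51 mm wide. The cover's plate lies on the rim, hooks under the lips.
- dock_rim (a point): Centre of the empty case's mouth at rim height, 70 mm above the bench; same axes.
- stand: Stand fixed to the bench with the filled case on it: wooden foot 110 (x) by 90 (y) by 12 mm, a telescopic steel post, and over the foot's centre an open steel case, same mouth and lips, long side along x, file ends deep inside. Origin under the foot's centre, z up. The post is set differently each time: the rim is 98 to 110 mm above this origin, not measured: feel for it.
- stand_top (a point): Centre of the top face of the stand's foot, 12 mm above the bench, under the filled case's centre; tells nothing of the case's height. Under the filled case is a stiff spring: it stays up under the cover's weight plus the first 1 N of push or so, then sinks 1 mm for every 4 N and comes back up. A push of 4 to 6 N is enough to know that the cover is seated; 12 N is too much.
- mug: Green enamel mug of wax sticks, 80 mm across and 80 mm high (sticks to 110 mm), handle to +y, loose; origin under its centre. Leave alone.
- gourd: Carved gourd cap, a dome 88 mm across and 58 mm high, loose; origin under its centre. Leave alone.
- socket: Brass twist-lock socket, 68 mm across, with a turned peg shaft standing in it, 170 mm high in all, fixed; origin under its centre. Leave alone.

How it is judged:
By the outcome, as a careful person would: the job done as asked, in the order asked, and still so for the second after the job is handed in, with the robot touching nothing.
It also fails if it takes over 38 s, if anything falls off the work surface, if the arm or the gripper's body presses on something with over 40 N, if the wrist force passes 120 N, or if a joint passes its speed limit or range.

## Working session

There is one attempt and no reset: what is moved stays moved. The work goes in short steps, Python scripts to look and compute and a tool call to move; the robot and the scene stay as the last step left them, time stands still between calls to the robot, and variables do not carry over. Pictures are saved under pics/ and viewed, and the job is handed in when it is done.

Besides the shell and the picture viewer there is one more tool, called after "Request:" as name(argument=value, ...) on one line, values as JSON. jog_arm: Moves the arm, as the interface text tells. Its arguments: {"type":"object","properties":{"series":{"type":"array"},"gripper":{"type":"number"}},"required":["series"]}

```bash
ls; mkdir -p pics; python3 - <<'E'
from plant import status,capture,get_calibration
import cv2
print(status.get_obs())
for n in("scene","top"):
    c=get_calibration(n);print(n,c)
    cv2.imwrite(f"pics/{n}0.png",capture(n)[:,:,::-1])
E
```

```text
pics
{'time': 0.0, 'joint_positions': array([ 1.22409694e+00,  2.64738159e-01,  1.60536359e+00, -3.15968625e-06,
        1.27366078e+00, -3.69147867e-02]), 'qvel': array([ 6.00500384e-05,  7.99023443e-04,  7.81491758e-04,  3.97745202e-04,
        3.92776962e-04, -1.85506994e-03]), 'effort': array([-5.41429035e-04, -5.15123749e+01, -3.67310572e+01, -1.45737354e-04,
        1.29148556e-02, -9.08468701e-05]), 'tool_pos': array([0.20555669, 0.64222442, 0.24397769]), 'orientation': array([-0.48460002, -3.10357468,  0.00334638]), 'ft_force': array([-0.28506121, -0.12332136, -0.5816309 ]), 'ft_torque': array([-0.01937871, -0.03220545, -0.01925445]), 'width': 1.0015344604431886}
scene {'mtx': array([[452.83135855,   0.        , 312.98559697],
       [  0.        , 452.83135855, 201.40472806],
       [  0.        ,   0.        ,   1.        ]]), 'world_from_camera': array([[-8.36052445e-02, -6.58261645e-01,  7.48132188e-01,
         1.29895150e+00],
       [ 9.96498507e-01, -5.59378060e-02,  6.21424794e-02,
        -2.62016545e-02],
       [ 9.42862501e-04,  7.50708045e-01,  6.60633440e-01,
         7.10285155e-01],
       [ 0.00000000e+00,  0.00000000e+00,  0.00000000e+00,
         1.00000000e+00]])}
top {'mtx': array([[406.55415135,   0.        , 321.8562813 ],
       [  0.        , 406.55415135, 193.36039952],
       [  0.        ,   0.        ,   1.        ]]), 'world_from_camera': array([[ 0.00644247,  0.98280906, -0.18451245,  0.43230516],
       [-0.99987603,  0.0036801 , -0.01530973, -0.09128241],
       [-0.01436752,  0.18458821,  0.98271093,  0.84575289],
       [ 0.        ,  0.        ,  0.        ,  1.        ]])}
```

View pics/scene0.png

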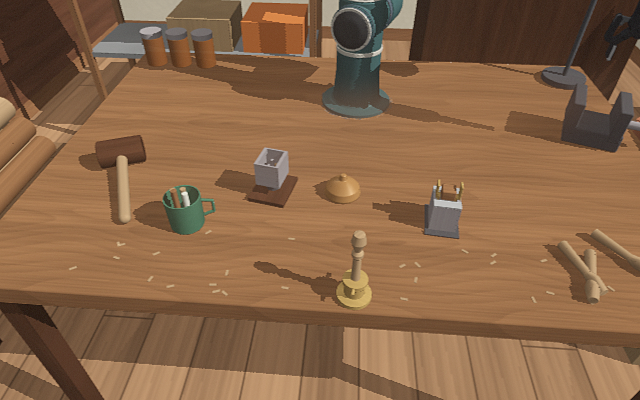

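View pics/top0.png

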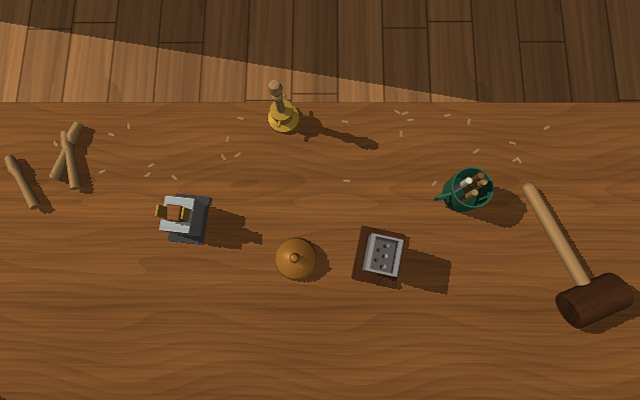

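The scene view shows the dock with cover near (445,205), the stand near (272,175), the gourd (343,188), the mug (185,210) and the socket (355,280). The top view has the dock near (185,217) and the stand near (380,257). I'll zoom in on the dock and the stand.

```bash
python3 - <<'E'
import cv2,numpy as np
s=cv2.imread("pics/scene0.png");t=cv2.imread("pics/top0.png")
def crop(im,x,y,w=66,h=74,k=6):
    c=cv2.resize(im[y:y+h,x:x+w],None,fx=k,fy=k,interpolation=cv2.INTER_CUBIC)
    for i in range(0,w,10):
        cv2.putText(c,str(x+i),(i*k,10),0,.35,(255,255,255),1);cv2.line(c,(i*k,12),(i*k,18),(255,255,255),1)
    for j in range(0,h,10):
        cv2.putText(c,str(y+j),(0,j*k+4),0,.35,(255,255,255),1)
    return c
cv2.imwrite("pics/z_dock.png",np.hstack([crop(s,412,170),crop(t,150,180)]))
cv2.imwrite("pics/z_stand.png",np.hstack([crop(s,240,140),crop(t,347,220)]))
E
```

```text
(no output)
```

View pics/z_dock.png

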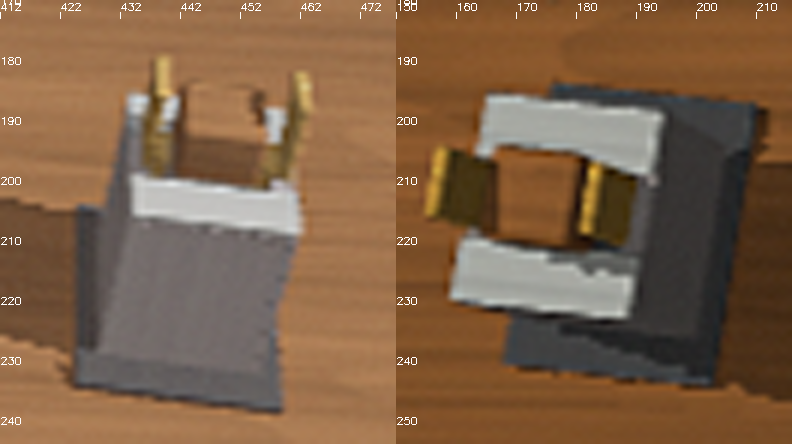

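View pics/z_stand.png

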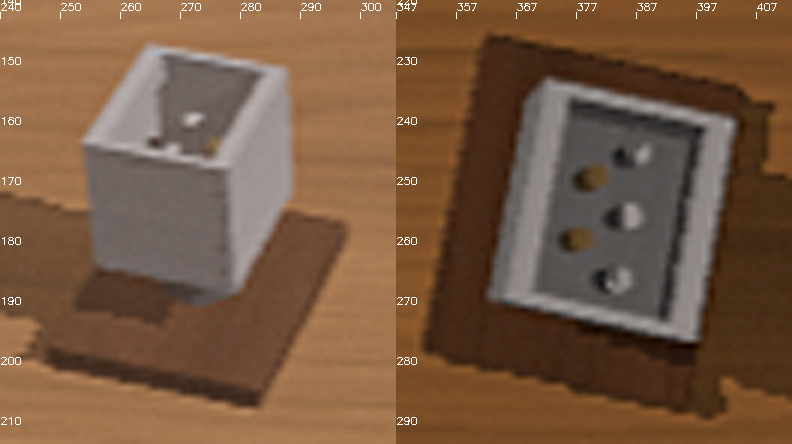

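```bash
cat > fit.py <<'E'
import cv2,numpy as np
from scipy.optimize import least_squares
from plant import get_calibration
C={n:get_calibration(n) for n in("scene","top")}
def proj(n,P):
    M=np.linalg.inv(C[n]["world_from_camera"]);P=np.atleast_2d(P)
    q=P@M[:3,:3].T+M[:3,3]; q=q*[1,-1,-1]; r=q@C[n]["mtx"].T
    return r[:,:2]/r[:,2:]
def W(p,L):
    c,s=np.cos(p[2]),np.sin(p[2]);L=np.atleast_2d(np.array(L,float))
    return np.c_[p[0]+c*L[:,0]-s*L[:,1],p[1]+s*L[:,0]+c*L[:,1],L[:,2]]
def cr(cx,cy,x0,y0): return [x0+cx/6-.42,y0+cy/6-.42]
E
python3 - <<'E'
from fit import *
a,b=.034,.029
dock=[("top",[a,b,.074],cr(91,96,150,180)),("top",[a,-b,.074],cr(268,112,150,180)),("top",[-a,b,.074],cr(54,299,150,180)),("top",[-a,-b,.074],cr(236,319,150,180)),
("scene",[a,-b,.07],cr(133,214,412,170)),("scene",[a,b,.07],cr(299,236,412,170)),("scene",[.05,-.037,0],cr(73,386,412,170)),("scene",[.05,.037,0],cr(281,411,412,170))]
# stand: in top image right=-y
H=None
st=[("top",[a,b,H],cr(148,79,347,220)),("top",[a,-b,H],cr(341,119,347,220)),("top",[-a,-b,H],cr(301,342,347,220)),
("top",[.055,.045,.012],cr(91,35,347,220)),("top",[-.055,.045,.012],cr(27,350,347,220)),("top",[-.055,-.045,.012],cr(325,417,347,220)),
("scene",[-a,-b,H],cr(148,44,240,140)),("scene",[-a,b,H],cr(289,69,240,140)),("scene",[a,-b,H],cr(82,144,240,140)),("scene",[a,b,H],cr(232,168,240,140)),
("scene",[-.055,.045,.012],cr(348,226,240,140)),("scene",[.055,.045,.012],cr(262,390,240,140)),("scene",[.055,-.045,.012],cr(45,350,240,140)),("scene",[.055,-.045,0],cr(45,368,240,140)),("scene",[.055,.045,0],cr(262,407,240,140))]
def res(p,obs):
    r=[]
    for n,L,uv in obs:
        L=[L[0],L[1],p[3] if L[2] is None else L[2]]
        r+=list(proj(n,W(p,[L]))[0]-uv)
    return np.array(r)
for nm,o,p0 in(("dock",dock,[.38,.22,-.15]),("stand",st,[.35,-.22,-.2,.104])):
    s=least_squares(res,p0,args=(o,),loss="soft_l1")
    print(nm,s.x.round(4));print(res(s.x,o).reshape(-1,2).round(1).tolist())
    for cam in("top","scene"):
        oo=[k for k in o if k[0]==cam]
        print(cam,least_squares(res,p0,args=(oo,),loss="soft_l1").x.round(4))
E
```

```text
dock [ 0.5357  0.2001 -0.0914]
[[-0.1, -0.2], [-0.1, -0.1], [0.1, 0.8], [-0.3, 0.4], [-0.7, 0.7], [-0.2, 0.3], [0.1, 0.1], [0.1, 0.2]]
top [ 0.5361  0.1999 -0.0936]
scene [ 0.5346  0.2011 -0.1045]
stand [ 0.4603 -0.1935 -0.1983  0.0983]
[[0.6, 0.1], [-0.3, -0.2], [0.0, -0.1], [-0.2, -0.4], [0.3, 0.6], [-5.0, -1.2], [-0.1, 0.1], [-0.3, -0.1], [0.2, -0.1], [-0.5, 0.2], [-0.1, -1.4], [-0.2, -0.6], [-0.1, -1.0], [0.4, -0.2], [0.0, 0.4]]
top [ 0.46   -0.194  -0.198   0.0959]
scene [ 0.4623 -0.193  -0.2006  0.0998]
```

```bash
cat > go.py <<'E'
import sys,numpy as np
from scipy.spatial.transform import Rotation as R
from plant import status
def rem(x,y,z,yaw):
    o=status.get_obs();r=R.from_rotvec(o["orientation"]).as_matrix()
    d=r.T@(np.array([x,y,z])-o["tool_pos"])*100
    ya=np.arctan2(r[1,1],r[0,1]);e=(yaw+np.pi/2-ya+np.pi/2)%np.pi-np.pi/2
    print("t",round(o["time"],2),"pos",o["tool_pos"].round(4),"shift cm",d.round(2),"twist",round(-e,3),"tiltz",r[:,2].round(4),"F",o["ft_force"].round(2),"T",o["ft_torque"].round(2),"w",round(o["width"],3),"q",o["joint_positions"].round(2))
T={"dock":(.5357,.2001,-.0925),"stand":(.4605,-.1935,-.199)}
if __name__=="__main__":
    a=T[sys.argv[1]];rem(a[0],a[1],float(sys.argv[2]),a[2])
E
python3 go.py dock .17
```

```text
t 0.1 pos [0.2056 0.6423 0.2441] shift cm [-44.92 -32.03   7.47] twist -0.217 tiltz [-7.0e-04 -1.9e-03 -1.0e+00] F [-0.53 -0.68  0.43] T [-0.01 -0.03 -0.01] w 1.0 q [ 1.22  0.26  1.61 -0.    1.27 -0.04]
```

Request:
jog_arm(series=[[[-3.3,-2.35,0,-0.04],[-3.3,-2.35,0,-0.04],[-3.3,-2.35,0,-0.04],[-3.3,-2.35,0,-0.04],[-3.3,-2.35,0,-0.04]]], gripper=8.54)

```text
time: 0.52
tool_pos: [0.3363, 0.4909, 0.2393]
orientation: [-0.138, -3.133, 0.007]
ft_force: [0.9, 0.6, 0.1]
width: 0.996
```

```bash
python3 go.py dock .17
```

```text
t 0.52 pos [0.3363 0.4909 0.2393] shift cm [-22.46 -27.19   6.93] twist 0.004 tiltz [-0.006  -0.0039 -1.    ] F [0.94 0.58 0.11] T [ 0.03 -0.05 -0.01] w 0.996 q [ 0.93  0.12  1.78  0.    1.24 -0.56]
```

Request:
jog_arm(series=[[[-2.6,-3.15,0.2,0],[-2.6,-3.15,0.2,0],[-2.6,-3.15,0.2,0],[-2.6,-3.15,0.2,0],[-2.6,-3.15,0.2,0]]])

```text
time: 0.93
tool_pos: [0.4533, 0.3185, 0.2275]
orientation: [-0.132, -3.132, 0.008]
ft_force: [1.1, 0.4, 0.1]
width: 0.999
```

```bash
python3 go.py dock .17
```

```text
t 0.93 pos [0.4533 0.3185 0.2275] shift cm [ -9.25 -11.08   5.75] twist 0.008 tiltz [-0.0069 -0.005  -1.    ] F [1.15 0.42 0.11] T [ 0.03 -0.07  0.03] w 0.999 q [ 0.57  0.05  1.88 -0.    1.22 -0.92]
```

Request:
jog_arm(series=[[[-2.2,-2.7,0.8,0],[-2.2,-2.7,0.8,0],[-2.0,-2.4,0.8,0],[-1.5,-1.7,0.8,0],[0,0,0,0]]])

```text
time: 1.35
tool_pos: [0.5286, 0.2042, 0.1928]
orientation: [-0.143, -3.132, 0.013]
ft_force: [-0.6, -0.1, -0.0]
width: 0.998
```

```bash
python3 go.py dock .15
```

```text
t 1.35 pos [0.5286 0.2042 0.1928] shift cm [-0.77 -0.31  4.28] twist 0.001 tiltz [-0.0067 -0.0078 -0.9999] F [-0.61 -0.11 -0.03] T [-0.    0.02  0.01] w 0.998 q [ 0.33  0.11  1.89 -0.01  1.16 -1.15]
```

Request:
jog_arm(series=[[[-0.8,-0.3,1.2,0],[0,0,1.2,0],[0,0,1.2,0],[0,0,0.6,0],[0,0,0,0]]])

```text
time: 1.77
tool_pos: [0.5348, 0.2007, 0.1449]
orientation: [-0.144, -3.128, 0.012]
ft_force: [-0.3, 0.2, -0.5]
width: 1.003
```

```bash
python3 go.py dock .09; python3 - <<'E'
from plant import capture
import cv2,numpy as np
for n,(x,y) in(("scene",(380,110)),("top",(130,150))):
    im=capture(n)[:,:,::-1];cv2.imwrite(f"pics/{n}1.png",im)
    globals()[n]=cv2.resize(im[y:y+110,x:x+100],None,fx=4,fy=4,interpolation=cv2.INTER_CUBIC)
cv2.imwrite("pics/z1.png",np.hstack([scene,top]))
E
```

```text
t 1.77 pos [0.5348 0.2007 0.1449] shift cm [-0.15 -0.01  5.49] twist 0.0 tiltz [-0.0104 -0.0074 -0.9999] F [-0.29  0.21 -0.49] T [0.01 0.03 0.03] w 1.003 q [ 0.32  0.16  1.92 -0.    1.07 -1.16]
```

View pics/z1.png

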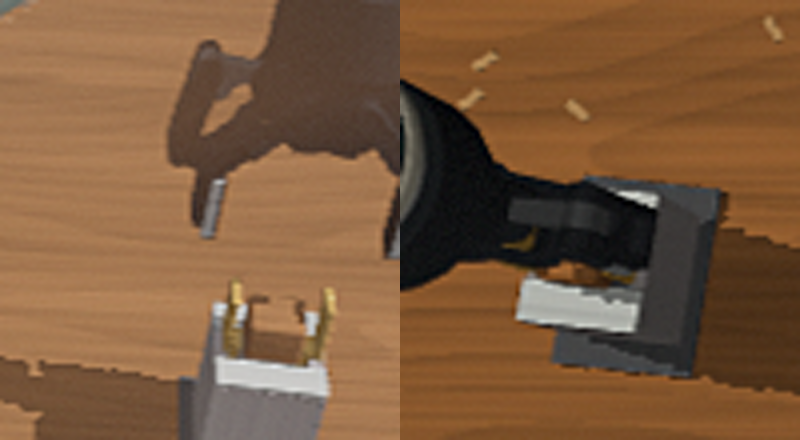

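Scene view: the left pad tip is near (433,168) and the right one is cut off by the crop. I'll zoom in on both fingers and overlay the predicted tips.

```bash
python3 - <<'E'
from fit import *
from plant import status
from scipy.spatial.transform import Rotation as R
im=cv2.imread("pics/scene1.png")
o=status.get_obs();r=R.from_rotvec(o["orientation"]).as_matrix()
x,y=400,120;k=6
c=cv2.resize(im[y:y+95,x:x+110],None,fx=k,fy=k,interpolation=cv2.INTER_CUBIC)
def dot(P,col):
    for u in proj("scene",P):cv2.circle(c,tuple(int(v) for v in ((u-[x,y]+.42)*k)),3,col,-1);print(u.round(1))
for s in(1,-1):
    for dz in(.001,.014):
        dot(o["tool_pos"]+r@np.array([0,s*.0427,dz]),(0,0,255))
p=(.5357,.2001,-.0925)
dot(W(p,[[0.011,.024,.11],[.011,-.024,.11],[-.011,.024,.11],[-.011,-.024,.11],[.015,.015,.098],[.015,-.015,.098]]),(255,0,0))
cv2.imwrite("pics/z1b.png",c)
E
```

```text
[475.3 171.8]
[473.8 176.7]
[432.8 167.1]
[431.6 172. ]
[462.2 187.4]
[438.6 184.8]
[461.5 180.9]
[438.3 178.4]
[456.6 192.5]
[442.  190.9]
```

View pics/z1b.png

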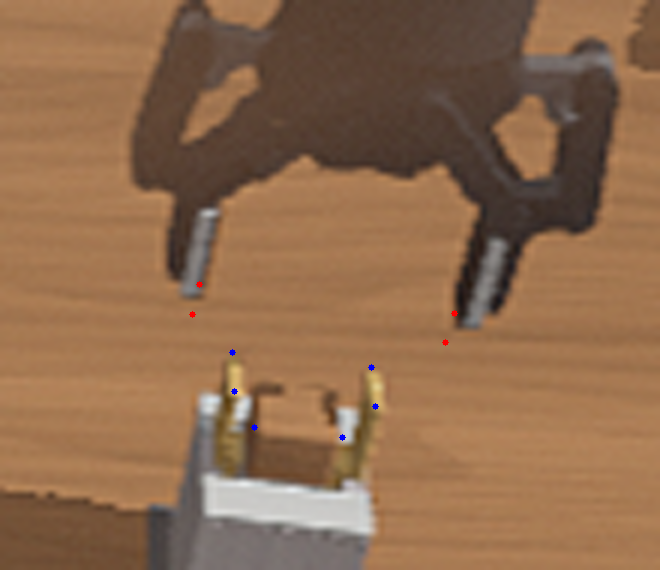

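The predicted and seen positions agree to about 1 mm, so I'm descending.

Request:
jog_arm(series=[[[-0.15,0,1.5,0],[0,0,1.5,0],[0,0,1.3,0],[0,0,0.8,0],[0,0,0,0]]])

```text
time: 2.28
tool_pos: [0.5388, 0.205, 0.0983]
orientation: [0.136, 3.139, -0.006]
ft_force: [-0.3, 0.2, -1.0]
width: 1.001
```

```bash
python3 go.py dock .09
```

```text
t 2.28 pos [0.5388 0.205  0.0983] shift cm [ 0.27 -0.52  0.83] twist 0.006 tiltz [-0.     -0.0037 -1.    ] F [-0.28  0.19 -1.03] T [ 0.   -0.01  0.02] w 1.001 q [ 0.32  0.22  1.95 -0.    0.97 -1.16]
```

Request:
jog_arm(series=[[[0,0,0,0]]])

```text
time: 2.37
tool_pos: [0.5389, 0.2055, 0.0987]
orientation: [0.135, 3.138, -0.006]
ft_force: [-0.3, 0.2, -0.4]
width: 0.998
```

```bash
python3 go.py dock .09;python3 go.py dock .09; python3 -c "
from plant import status;print(status.get_obs()['joint_positions'])"
```

```text
t 2.37 pos [0.5389 0.2055 0.0987] shift cm [ 0.27 -0.56  0.87] twist 0.007 tiltz [ 2.0e-04 -3.6e-03 -1.0e+00] F [-0.28  0.17 -0.41] T [-0.01 -0.03  0.01] w 0.998 q [ 0.32  0.21  1.95 -0.    0.97 -1.16]
t 2.37 pos [0.5389 0.2055 0.0987] shift cm [ 0.27 -0.56  0.87] twist 0.007 tiltz [ 2.0e-04 -3.6e-03 -1.0e+00] F [-0.28  0.17 -0.41] T [-0.01 -0.03  0.01] w 0.998 q [ 0.32  0.21  1.95 -0.    0.97 -1.16]
[ 0.32315479  0.2149993   1.95320898 -0.00421132  0.97438738 -1.1593789 ]
```

Request:
jog_arm(series=[[[0,0,0,0]]])

```text
time: 2.45
tool_pos: [0.5391, 0.2059, 0.0993]
orientation: [0.134, 3.138, -0.005]
ft_force: [-0.1, -1.3, -0.4]
width: 1.002
```

```bash
python3 go.py dock .09; python3 -c "
from plant import status;print(status.get_obs()['joint_positions'])"
```

```text
t 2.45 pos [0.5391 0.2059 0.0993] shift cm [ 0.29 -0.6   0.93] twist 0.007 tiltz [ 7.0e-04 -3.4e-03 -1.0e+00] F [-0.07 -1.29 -0.35] T [-0.    0.03 -0.01] w 1.002 q [ 0.32  0.21  1.95 -0.    0.97 -1.16]
[ 0.3236389   0.21444688  1.95260244 -0.00420406  0.97496744 -1.15933865]
```

Request:
jog_arm(series=[[[0.3,-0.6,0.5,0.007],[0,0,0.3,0]]])

```text
time: 2.62
tool_pos: [0.537, 0.2006, 0.0934]
orientation: [0.145, 3.133, -0.003]
ft_force: [-1.1, -0.2, 0.2]
width: 0.996
```

```bash
python3 go.py dock .09
```

```text
t 2.62 pos [0.537  0.2006 0.0934] shift cm [ 0.13 -0.06  0.34] twist 0.0 tiltz [ 0.0048 -0.0022 -1.    ] F [-1.14 -0.2   0.24] T [-0.03 -0.02  0.04] w 0.996 q [ 0.32  0.21  1.97 -0.    0.96 -1.16]
```

Request:
jog_arm(series=[[[0.15,-0.08,0.4,0],[0,-0.03,0.05,0],[0,-0.03,0.05,0]]], gripper=5.7)

```text
time: 2.87
tool_pos: [0.5355, 0.1989, 0.0885]
orientation: [0.146, 3.132, -0.002]
ft_force: [0.1, -0.1, 0.5]
width: 0.67
```

```bash
python3 go.py dock .09; python3 - <<'E'
from plant import capture
import cv2,numpy as np
for n,(x,y) in(("scene",(400,130)),("top",(130,150))):
    im=capture(n)[:,:,::-1];cv2.imwrite(f"pics/{n}2.png",im)
    globals()[n]=cv2.resize(im[y:y+90,x:x+80],None,fx=5,fy=5,interpolation=cv2.INTER_CUBIC)
cv2.imwrite("pics/z2.png",np.hstack([scene,top]))
E
```

```text
t 2.87 pos [0.5355 0.1989 0.0885] shift cm [-0.01  0.12 -0.15] twist -0.001 tiltz [ 0.0063 -0.0017 -1.    ] F [ 0.08 -0.05  0.54] T [-0.01 -0.02 -0.01] w 0.67 q [ 0.31  0.21  1.98 -0.    0.95 -1.16]
```

View pics/z2.png

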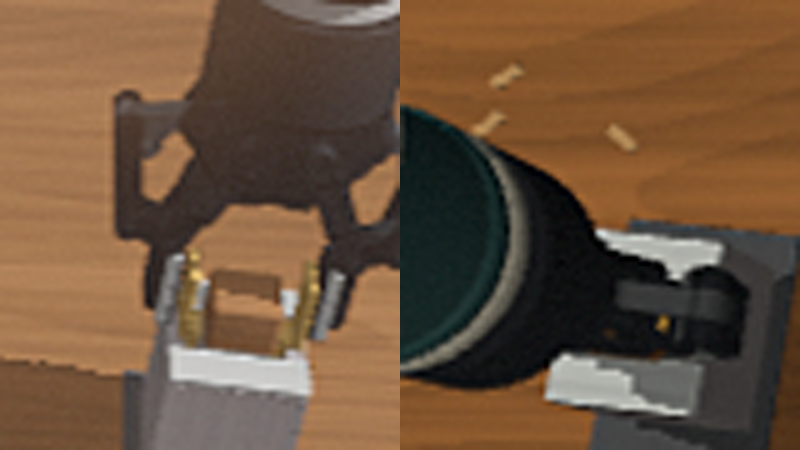

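Request:
jog_arm(series=[[[0,0.06,-0.15,0],[0,0,0,0],[0,0,0,0],[0,0,0,0]]], gripper=5.0)

```text
time: 3.3
tool_pos: [0.5355, 0.1995, 0.09]
orientation: [0.146, 3.132, -0.002]
ft_force: [0.2, -0.7, -1.1]
width: 0.586
```

```bash
python3 go.py dock .09
```

```text
t 3.3 pos [0.5355 0.1995 0.09  ] shift cm [-0.01  0.06  0.  ] twist -0.001 tiltz [ 0.0057 -0.0017 -1.    ] F [ 0.15 -0.68 -1.14] T [ 0.02 -0.01 -0.02] w 0.586 q [ 0.32  0.21  1.97 -0.    0.95 -1.16]
```

Request:
jog_arm(series=[[[0,0,0,0],[0,0,0,0],[0,0,0,0],[0,0,0,0]]], gripper=3.5)

```text
time: 3.63
tool_pos: [0.5364, 0.1999, 0.0924]
orientation: [0.146, 3.131, -0.002]
ft_force: [0.4, 0.0, -1.2]
width: 0.465
```

```bash
python3 go.py dock .09
```

```text
t 3.63 pos [0.5364 0.1999 0.0924] shift cm [0.08 0.01 0.24] twist -0.001 tiltz [ 0.0072 -0.0013 -1.    ] F [ 0.39  0.02 -1.24] T [0.03 0.07 0.01] w 0.465 q [ 0.32  0.21  1.97 -0.    0.95 -1.16]
```

Request:
jog_arm(series=[[[0,0,0,0]]])

```text
time: 3.72
tool_pos: [0.5363, 0.1999, 0.0922]
orientation: [0.146, 3.131, -0.002]
ft_force: [0.9, 0.2, -0.8]
width: 0.468
```

```bash
python3 go.py dock .09; python3 - <<'E'
from plant import capture
import cv2,numpy as np
for n,(x,y) in(("scene",(400,130)),("top",(130,150))):
    im=capture(n)[:,:,::-1];cv2.imwrite(f"pics/{n}3.png",im)
    globals()[n]=cv2.resize(im[y:y+90,x:x+80],None,fx=5,fy=5,interpolation=cv2.INTER_CUBIC)
cv2.imwrite("pics/z3.png",np.hstack([scene,top]))
E
```

```text
t 3.72 pos [0.5363 0.1999 0.0922] shift cm [0.06 0.01 0.22] twist -0.001 tiltz [ 0.007  -0.0014 -1.    ] F [ 0.86  0.19 -0.82] T [ 0.01 -0.01  0.04] w 0.468 q [ 0.32  0.21  1.97 -0.    0.95 -1.16]
```

View pics/z3.png

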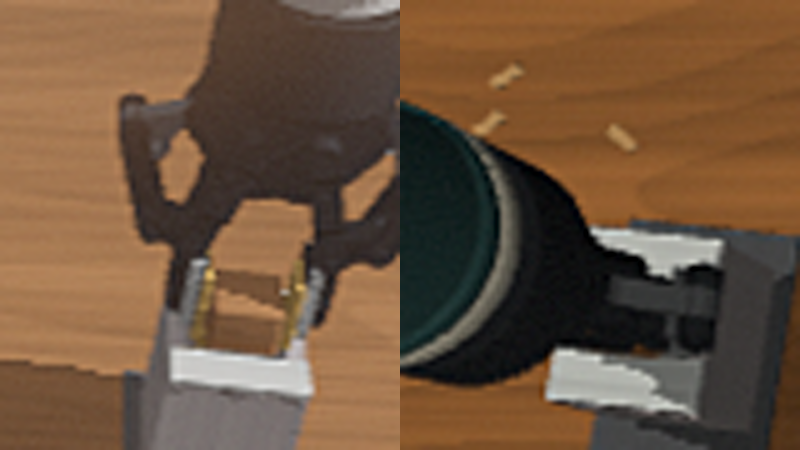

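Both paddles are pressed in and centred under the pads. I'll lift gently at first.

Request:
jog_arm(series=[[[0,0,-0.3,0],[0,0,-0.3,0]]])

```text
time: 3.98
tool_pos: [0.5351, 0.1995, 0.097]
orientation: [0.146, 3.134, -0.003]
ft_force: [0.6, 0.3, -1.3]
width: 0.467
```

```bash
python3 go.py dock .12
```

```text
t 3.98 pos [0.5351 0.1995 0.097 ] shift cm [-0.06  0.06 -2.3 ] twist -0.0 tiltz [ 0.0042 -0.0023 -1.    ] F [ 0.58  0.28 -1.29] T [-0.02  0.02  0.05] w 0.467 q [ 0.32  0.2   1.97 -0.    0.96 -1.16]
```

Request:
jog_arm(series=[[[0,0.04,-0.6,0],[0,0,-0.6,0],[0,0,-0.6,0],[0,0,-0.8,0]]])

```text
time: 4.32
tool_pos: [0.5339, 0.1996, 0.124]
orientation: [0.146, 3.137, -0.005]
ft_force: [-0.1, -0.4, -1.2]
width: 0.463
```

```bash
python3 go.py dock .22
```

```text
t 4.32 pos [0.5339 0.1996 0.124 ] shift cm [-0.19  0.03 -9.6 ] twist -0.001 tiltz [ 0.0013 -0.0032 -1.    ] F [-0.14 -0.37 -1.15] T [0.04 0.04 0.03] w 0.463 q [ 0.32  0.17  1.95 -0.    1.02 -1.16]
```

Request:
jog_arm(series=[[[0,0,-2,0],[0,0,-2.5,0],[0,0,-2.5,0],[0,0,-2.5,0],[0,0,-1,0]]])

```text
time: 4.73
tool_pos: [0.5324, 0.1996, 0.2353]
orientation: [-0.146, -3.138, 0.006]
ft_force: [0.5, -0.3, -0.5]
width: 0.47
```

```bash
python3 go.py stand .22
```

```text
t 4.73 pos [0.5324 0.1996 0.2353] shift cm [  3.51 -39.8    1.68] twist 0.106 tiltz [-7.0e-04 -3.9e-03 -1.0e+00] F [ 0.47 -0.26 -0.52] T [ 0.01 -0.03 -0.04] w 0.47 q [ 0.32  0.07  1.85 -0.    1.23 -1.16]
```

Request:
jog_arm(series=[[[0.3,-2.5,0,0.01],[0.35,-3.5,0,0.01],[0.35,-3.7,0,0.01],[0.35,-3.7,0,0.01],[0.35,-3.7,0,0.01]]])

```text
time: 5.15
tool_pos: [0.5003, 0.0341, 0.2433]
orientation: [0.208, 3.119, 0.006]
ft_force: [0.6, -0.4, -0.4]
width: 0.465
```

```bash
python3 go.py stand .22; python3 - <<'E'
from plant import capture
import cv2
cv2.imwrite("pics/scene4.png",capture("scene")[:,:,::-1])
E
```

```text
t 5.15 pos [0.5003 0.0341 0.2433] shift cm [  0.95 -23.1    2.21] twist 0.066 tiltz [ 0.0157  0.0026 -0.9999] F [ 0.62 -0.43 -0.39] T [-0.02 -0.05  0.03] w 0.465 q [ 0.02 -0.08  1.98  0.    1.22 -1.42]
```

View pics/scene4.png

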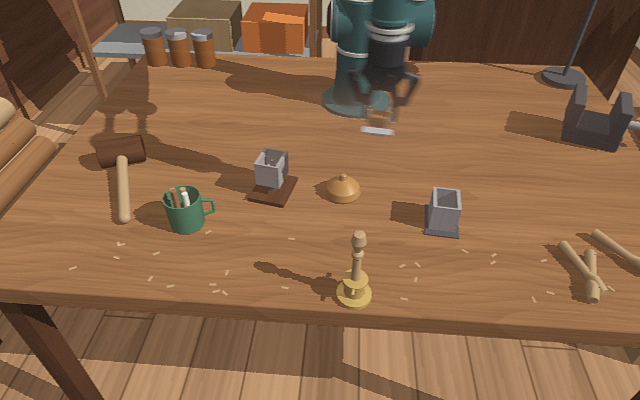

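The cover is in the gripper, with its plate near (378,130). The dock at (444,210) is empty and nothing else has moved.

Request:
jog_arm(series=[[[0.1,-3.6,0,0.012],[0.15,-3.6,0.2,0.012],[0.15,-3.6,0.2,0.012],[0.2,-3.6,0.2,0.012],[0.2,-2.6,0.2,0.012]]])

```text
time: 5.62
tool_pos: [0.4627, -0.1409, 0.2363]
orientation: [0.306, 3.108, -0.001]
ft_force: [0.8, -0.2, -0.9]
width: 0.462
```

```bash
python3 go.py stand .2
```

```text
t 5.62 pos [ 0.4627 -0.1409  0.2363] shift cm [-0.74 -5.21  3.64] twist 0.003 tiltz [ 0.0188 -0.0025 -0.9998] F [ 0.78 -0.24 -0.89] T [ 0.04 -0.04  0.02] w 0.462 q [-0.35 -0.11  2.02  0.    1.21 -1.73]
```

Request:
jog_arm(series=[[[-0.4,-3,0,0.003],[-0.3,-2.0,0,0],[0,0,0,0]]])

```text
time: 5.87
tool_pos: [0.457, -0.1976, 0.236]
orientation: [0.32, 3.107, -0.004]
ft_force: [0.3, -0.4, -0.7]
width: 0.464
```

```bash
python3 go.py stand .2
```

```text
t 5.87 pos [ 0.457  -0.1976  0.236 ] shift cm [-0.2   0.48  3.6 ] twist -0.006 tiltz [ 0.018  -0.0046 -0.9998] F [ 0.27 -0.45 -0.72] T [-0.01 -0.03 -0.03] w 0.464 q [-0.46 -0.08  2.    0.    1.21 -1.83]
```

Request:
jog_arm(series=[[[0,0,0,0],[0,0,0,0]]])

```text
time: 6.03
tool_pos: [0.4565, -0.1981, 0.2358]
orientation: [0.325, 3.107, -0.003]
ft_force: [0.2, 0.4, -0.9]
width: 0.465
```

```bash
python3 go.py stand .2
```

```text
t 6.03 pos [ 0.4565 -0.1981  0.2358] shift cm [-0.23  0.53  3.58] twist -0.01 tiltz [ 0.0175 -0.0037 -0.9998] F [ 0.22  0.36 -0.93] T [ 0.06 -0.    0.  ] w 0.465 q [-0.46 -0.08  2.    0.    1.21 -1.83]
```

Request:
jog_arm(series=[[[-0.2,0.5,1.5,-0.01],[0,0,1.8,0],[0,0,1.8,0],[0,0,1.3,0],[0,0,0,0]]])

```text
time: 6.45
tool_pos: [0.4635, -0.1884, 0.1718]
orientation: [0.299, 3.104, -0.002]
ft_force: [-0.5, 0.6, -0.9]
width: 0.463
```

```bash
python3 go.py stand .165
```

```text
t 6.45 pos [ 0.4635 -0.1884  0.1718] shift cm [ 0.21 -0.56  0.68] twist 0.007 tiltz [ 0.0225 -0.0035 -0.9997] F [-0.47  0.61 -0.94] T [-0.04  0.06  0.03] w 0.463 q [-0.44 -0.02  2.06  0.01  1.08 -1.82]
```

Request:
jog_arm(series=[[[0.1,-0.3,-0.3,0.003],[0.1,0,-0.3,0],[0,0,-0.3,0],[0,0,-0.3,0],[0,0,-0.3,0]]])

```text
time: 6.87
tool_pos: [0.4615, -0.1882, 0.1902]
orientation: [0.297, 3.104, -0.001]
ft_force: [0.4, -0.3, -1.0]
width: 0.463
```

```bash
python3 go.py stand .165
```

```text
t 6.87 pos [ 0.4615 -0.1882  0.1902] shift cm [ 0.06 -0.55  2.52] twist 0.008 tiltz [ 0.0236 -0.0032 -0.9997] F [ 0.37 -0.34 -0.96] T [-0.01  0.02 -0.03] w 0.463 q [-0.44 -0.04  2.05  0.01  1.11 -1.83]
```

Request:
jog_arm(series=[[[-0.3,-0.5,0,0.007],[-0.3,0,0,0],[-0.3,0,0,0],[-0.3,0,0,0]]])

```text
time: 7.2
tool_pos: [0.4749, -0.1974, 0.1946]
orientation: [0.31, 3.096, -0.005]
ft_force: [0.3, -0.8, -1.0]
width: 0.466
```

```bash
python3 go.py stand .165
```

```text
t 7.2 pos [ 0.4749 -0.1974  0.1946] shift cm [1.58 0.1  2.92] twist -0.001 tiltz [ 0.0301 -0.0064 -0.9995] F [ 0.27 -0.8  -1.01] T [-0.    0.03  0.01] w 0.466 q [-0.45 -0.02  2.02  0.01  1.11 -1.82]
```

Request:
jog_arm(series=[[[1.3,0,0,0],[0,0,0,0]]])

```text
time: 7.37
tool_pos: [0.4624, -0.1951, 0.1941]
orientation: [0.31, 3.096, -0.005]
ft_force: [-0.1, 0.7, -1.8]
width: 0.464
```

```bash
python3 go.py stand .165
```

```text
t 7.37 pos [ 0.4624 -0.1951  0.1941] shift cm [0.31 0.12 2.9 ] twist -0.001 tiltz [ 0.0296 -0.0061 -0.9995] F [-0.06  0.65 -1.76] T [0.   0.06 0.02] w 0.464 q [-0.45 -0.05  2.04  0.01  1.11 -1.83]
```

Request:
jog_arm(series=[[[0.3,0,0,0],[0.3,0,0,0],[0.3,0,0,0],[0.3,0,0,0],[0.3,0,0,0]]])

```text
time: 7.78
tool_pos: [0.4456, -0.1916, 0.1927]
orientation: [0.311, 3.097, -0.004]
ft_force: [-0.3, -0.1, -0.6]
width: 0.462
```

```bash
python3 go.py stand .165
```

```text
t 7.78 pos [ 0.4456 -0.1916  0.1927] shift cm [-1.41  0.11  2.81] twist -0.001 tiltz [ 0.0285 -0.0054 -0.9996] F [-0.26 -0.11 -0.63] T [-0.04  0.04 -0.03] w 0.462 q [-0.46 -0.08  2.08  0.01  1.12 -1.84]
```

Request:
jog_arm(series=[[[-1.5,0,0,0],[0,0,0,0]]])

```text
time: 7.95
tool_pos: [0.4591, -0.1942, 0.193]
orientation: [0.311, 3.098, -0.004]
ft_force: [0.5, -0.4, -0.4]
width: 0.463
```

```bash
python3 go.py stand .165
```

```text
t 7.95 pos [ 0.4591 -0.1942  0.193 ] shift cm [-0.04  0.1   2.8 ] twist -0.001 tiltz [ 0.028  -0.0053 -0.9996] F [ 0.47 -0.38 -0.37] T [-0.01  0.   -0.04] w 0.463 q [-0.46 -0.05  2.05  0.01  1.11 -1.83]
```

Request:
jog_arm(series=[[[0,0,1.4,0],[0,0,1.2,0],[0,0,0,0]]])

```text
time: 8.2
tool_pos: [0.4595, -0.1944, 0.1669]
orientation: [0.31, 3.097, -0.005]
ft_force: [-0.6, 0.5, -1.3]
width: 0.465
```

```bash
python3 go.py stand .165
```

```text
t 8.2 pos [ 0.4595 -0.1944  0.1669] shift cm [-0.07  0.11  0.19] twist -0.001 tiltz [ 0.0287 -0.0059 -0.9996] F [-0.56  0.45 -1.25] T [-0.01  0.05 -0.  ] w 0.465 q [-0.45 -0.02  2.08  0.01  1.06 -1.83]
```

Request:
jog_arm(series=[[[0,0,0,0],[0,0,0,0],[0,0,0,0],[0,0,0,0],[0,0,0,0]]])

```text
time: 8.62
tool_pos: [0.4582, -0.194, 0.1668]
orientation: [0.311, 3.099, -0.004]
ft_force: [0.1, 0.1, -1.3]
width: 0.462
```

```bash
python3 go.py stand .165
```

```text
t 8.62 pos [ 0.4582 -0.194   0.1668] shift cm [-0.21  0.09  0.19] twist -0.001 tiltz [ 0.0267 -0.0051 -0.9996] F [ 0.12  0.12 -1.34] T [-0.04  0.02  0.01] w 0.462 q [-0.46 -0.03  2.08  0.01  1.06 -1.83]
```

Request:
jog_arm(series=[[[0,0,0,0],[0,0,0,0],[0,0,0,0],[0,0,0,0],[0,0,0,0]]])

```text
time: 9.03
tool_pos: [0.459, -0.1943, 0.1682]
orientation: [0.31, 3.097, -0.005]
ft_force: [0.7, 0.3, -1.3]
width: 0.469
```

Request:
jog_arm(series=[[[0,0,0,0],[0,0,0,0],[0,0,0,0],[0,0,0,0],[0,0,0,0]]])

```text
time: 9.45
tool_pos: [0.459, -0.1944, 0.1682]
orientation: [0.31, 3.097, -0.005]
ft_force: [-0.3, -0.9, -0.9]
width: 0.466
```

```bash
python3 go.py stand .165;  python3 - <<'E'
from plant import capture
import cv2,numpy as np
for n,(x,y) in(("scene",(225,85)),("top",(310,170))):
    im=capture(n)[:,:,::-1];cv2.imwrite(f"pics/{n}5.png",im)
    globals()[n]=cv2.resize(im[y:y+120,x:x+80],None,fx=5,fy=5,interpolation=cv2.INTER_CUBIC)
cv2.imwrite("pics/z5.png",np.hstack([scene,top]))
E
```

```text
t 9.45 pos [ 0.459  -0.1944  0.1682] shift cm [-0.12  0.11  0.33] twist -0.001 tiltz [ 0.0289 -0.0062 -0.9996] F [-0.32 -0.9  -0.9 ] T [0.04 0.04 0.01] w 0.466 q [-0.46 -0.03  2.08  0.01  1.06 -1.83]
```

View pics/z5.png

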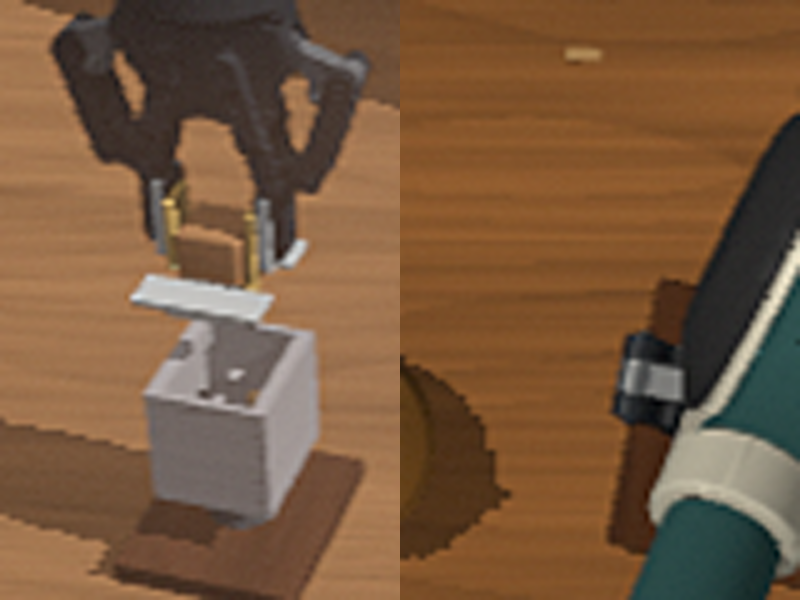

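```bash
cat > ov.py <<'E'
from fit import *
from plant import status
from scipy.spatial.transform import Rotation as R
import sys
def overlay(img,out,x,y,w,h,k,tc,tilt,hst=.098,sp=(.4605,-.1935,-.199)):
    im=cv2.imread(img);c=cv2.resize(im[y:y+h,x:x+w],None,fx=k,fy=k,interpolation=cv2.INTER_CUBIC)
    def line(P,col):
        q=((proj("scene",P)-[x,y]+.5)*k).astype(int);cv2.polylines(c,[q.reshape(-1,1,2)],True,col,1)
    o=status.get_obs();yaw=-np.arctan2(*R.from_rotvec(o["orientation"]).as_matrix()[:2,1])
    for zz in(0,.004):
        L=np.array([[.034,.029,zz],[.034,-.029,zz],[-.034,-.029,zz],[-.034,.029,zz]])
        Rm=R.from_euler("z",yaw).as_matrix(); Rt=R.from_rotvec([tilt[0],tilt[1],0]).as_matrix()
        line(L@Rm.T@Rt.T+tc,(0,0,255))
    a,b=.034,.029
    line(W(sp,[[a,b,hst],[a,-b,hst],[-a,-b,hst],[-a,b,hst]]),(255,0,0))
    a,b=.055,.045
    line(W(sp,[[a,b,.012],[a,-b,.012],[-a,-b,.012],[-a,b,.012]]),(0,255,0))
    cv2.imwrite(out,c)
if __name__=="__main__":
    o=status.get_obs();r=R.from_rotvec(o["orientation"]).as_matrix()
    tc=o["tool_pos"]+r[:,2]*.022
    overlay("pics/scene5.png","pics/z6a.png",240,110,70,100,6,tc,(0,0))
    overlay("pics/scene5.png","pics/z6b.png",240,110,70,100,6,tc,(0,-.022))
    a=cv2.imread("pics/z6a.png");b=cv2.imread("pics/z6b.png");cv2.imwrite("pics/z6.png",np.hstack([a,b])[:600,:800])
E
python3 ov.py
```

```text
(no output)
```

View pics/z6.png

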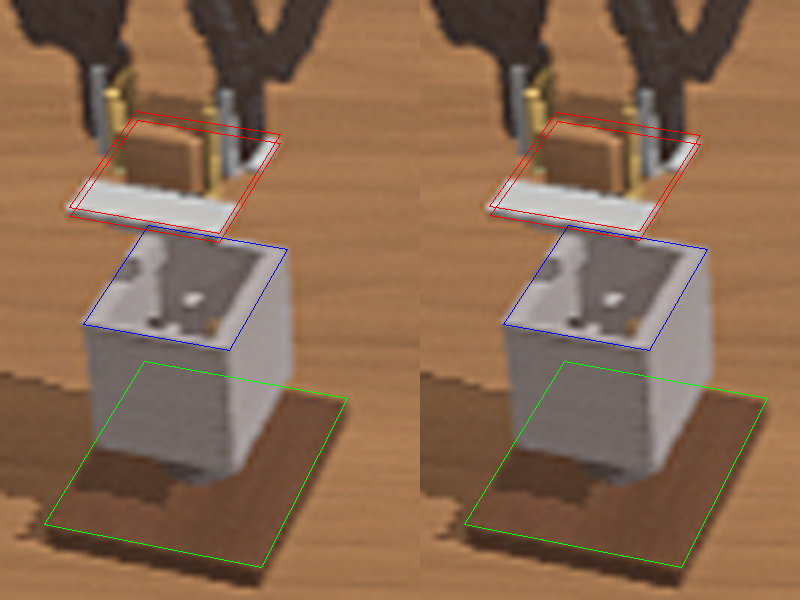

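```bash
python3 - <<'E'
import cv2
im=cv2.imread("pics/scene5.png")[117:160,245:295]
cv2.imwrite("pics/z7.png",cv2.resize(im,None,fx=13,fy=13,interpolation=cv2.INTER_NEAREST))
E
```

```text
(no output)
```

View pics/z7.png

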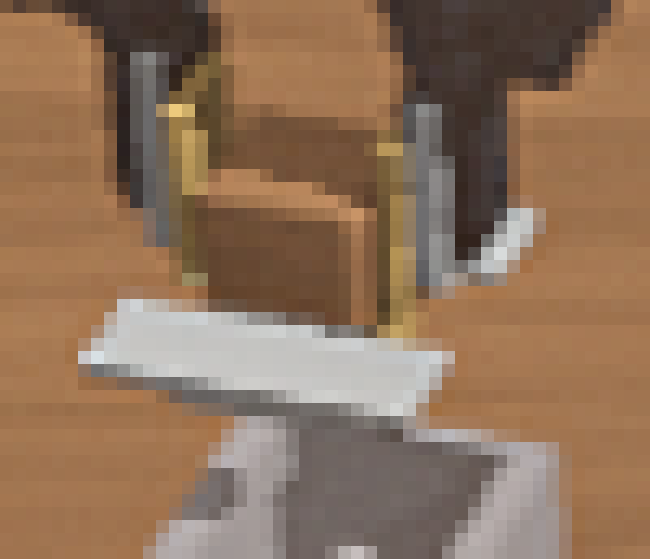

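The cover's plate corners in the scene view (front-left ≈ (251,144), front-right ≈ (277,148.5)) match the pose predicted from the TCP to about 0.3 px. Alignment over the case is good.

Request:
jog_arm(series=[[[-0.1,0.08,0.8,0],[0,0,0.6,0]]])

```text
time: 9.72
tool_pos: [0.4618, -0.1944, 0.155]
orientation: [0.31, 3.094, -0.007]
ft_force: [0.7, 0.3, -2.1]
width: 0.469
```

```bash
python3 go.py stand .12
```

```text
t 9.72 pos [ 0.4618 -0.1944  0.155 ] shift cm [0.26 0.07 3.49] twist -0.001 tiltz [ 0.032  -0.0077 -0.9995] F [ 0.73  0.31 -2.13] T [0.05 0.02 0.02] w 0.469 q [-0.45 -0.01  2.09  0.01  1.03 -1.83]
```

Request:
jog_arm(series=[[[0,0,-2.5,0],[0,0,-2.5,0],[0,0,0,0]]])

```text
time: 9.97
tool_pos: [0.4572, -0.1924, 0.2]
orientation: [0.311, 3.103, -0.001]
ft_force: [1.5, -0.9, -0.4]
width: 0.465
```

```bash
python3 go.py stand .12
```

```text
t 9.97 pos [ 0.4572 -0.1924  0.2   ] shift cm [-0.17 -0.05  8.01] twist -0.001 tiltz [ 0.0224 -0.003  -0.9997] F [ 1.5  -0.94 -0.4 ] T [-0.02 -0.03  0.04] w 0.465 q [-0.45 -0.06  2.04  0.01  1.13 -1.83]
```

Request:
jog_arm(series=[[[2,0,0,0],[0,0,0,0]]])

```text
time: 10.13
tool_pos: [0.4378, -0.1885, 0.1986]
orientation: [0.31, 3.103, -0.002]
ft_force: [-1.3, 0.4, -1.4]
width: 0.464
```

```bash
python3 go.py stand .12
```

```text
t 10.13 pos [ 0.4378 -0.1885  0.1986] shift cm [-2.15 -0.05  7.91] twist -0.0 tiltz [ 0.0228 -0.0033 -0.9997] F [-1.27  0.41 -1.36] T [-0.    0.07 -0.01] w 0.464 q [-0.46 -0.1   2.08  0.01  1.13 -1.84]
```

Request:
jog_arm(series=[[[0,3,0,0],[0,0,0,0]]])

```text
time: 10.3
tool_pos: [0.4432, -0.159, 0.1966]
orientation: [0.315, 3.103, -0.001]
ft_force: [-0.6, 0.6, -1.5]
width: 0.463
```

```bash
python3 go.py stand .12
```

```text
t 10.3 pos [ 0.4432 -0.159   0.1966] shift cm [-2.21 -3.05  7.71] twist -0.004 tiltz [ 0.0226 -0.0029 -0.9997] F [-0.61  0.56 -1.51] T [-0.01 -0.01 -0.01] w 0.463 q [-0.4  -0.11  2.09  0.01  1.13 -1.77]
```

Request:
jog_arm(series=[[[0,-3,0,0],[0,0,0,0]]])

```text
time: 10.47
tool_pos: [0.4372, -0.1873, 0.1942]
orientation: [0.307, 3.105, -0.001]
ft_force: [-0.2, -0.2, -1.3]
width: 0.465
```

```bash
python3 go.py stand .12
```

```text
t 10.47 pos [ 0.4372 -0.1873  0.1942] shift cm [-2.24 -0.17  7.47] twist 0.002 tiltz [ 0.0217 -0.0026 -0.9998] F [-0.23 -0.24 -1.34] T [-0.04  0.03  0.  ] w 0.465 q [-0.46 -0.09  2.09  0.01  1.13 -1.84]
```

Request:
jog_arm(series=[[[0,0,-2.5,0],[0,0,-2.5,0],[0,0,0,0]]])

```text
time: 10.72
tool_pos: [0.4339, -0.187, 0.2395]
orientation: [0.311, 3.113, 0.005]
ft_force: [0.3, -0.3, -1.1]
width: 0.464
```

```bash
python3 go.py stand .12
```

```text
t 10.72 pos [ 0.4339 -0.187   0.2395] shift cm [-2.59 -0.16 11.99] twist -0.0 tiltz [ 0.0134  0.0017 -0.9999] F [ 0.33 -0.26 -1.07] T [-0.07 -0.03 -0.01] w 0.464 q [-0.47 -0.13  2.03  0.01  1.23 -1.84]
```

Request:
jog_arm(series=[[[-2.2,-0.15,0,0],[0,0,1.4,0],[0,0,1.2,0],[0,0,0,0]]])

```text
time: 11.05
tool_pos: [0.4571, -0.1936, 0.21]
orientation: [0.312, 3.111, 0.004]
ft_force: [-0.3, 0.4, -1.7]
width: 0.466
```

```bash
python3 go.py stand .12
```

```text
t 11.05 pos [ 0.4571 -0.1936  0.21  ] shift cm [-0.19  0.04  9.01] twist -0.001 tiltz [ 1.540e-02  7.000e-04 -9.999e-01] F [-0.32  0.37 -1.73] T [ 0.01  0.04 -0.02] w 0.466 q [-0.46 -0.06  2.03  0.01  1.16 -1.83]
```

Fast lifts take the tilt out and coming down adds little back. One more cycle.

Request:
jog_arm(series=[[[0,0,-2.5,0],[0,0,-2.5,0],[0,0,0,0]]])

```text
time: 11.3
tool_pos: [0.4534, -0.192, 0.2541]
orientation: [0.314, 3.123, 0.011]
ft_force: [0.0, -0.4, -0.0]
width: 0.464
```

```bash
python3 go.py stand .12
```

```text
t 11.3 pos [ 0.4534 -0.192   0.2541] shift cm [-0.69 -0.1  13.41] twist -0.001 tiltz [ 0.0039  0.0064 -1.    ] F [ 0.01 -0.37 -0.03] T [-0.01 -0.04  0.03] w 0.464 q [-0.46 -0.09  1.97  0.01  1.26 -1.83]
```

Request:
jog_arm(series=[[[0,0,1.4,0],[0,0,1.2,0],[0,0,0,0]]])

```text
time: 11.55
tool_pos: [0.454, -0.192, 0.2262]
orientation: [0.313, 3.121, 0.009]
ft_force: [-0.5, 0.7, -1.9]
width: 0.467
```

```bash
python3 go.py stand .12
```

```text
t 11.55 pos [ 0.454  -0.192   0.2262] shift cm [-0.62 -0.09 10.63] twist -0.001 tiltz [ 0.0059  0.0055 -1.    ] F [-0.54  0.69 -1.9 ] T [0.01 0.07 0.01] w 0.467 q [-0.46 -0.07  2.01  0.01  1.2  -1.83]
```

Request:
jog_arm(series=[[[0,0,-2.5,0],[0,0,-2.5,0],[0,0,0,0]]])

```text
time: 11.8
tool_pos: [0.4501, -0.1904, 0.2703]
orientation: [-0.313, -3.119, -0.017]
ft_force: [0.6, -0.7, -0.1]
width: 0.466
```

```bash
python3 go.py stand .12
```

```text
t 11.8 pos [ 0.4501 -0.1904  0.2703] shift cm [-1.21 -0.25 15.02] twist -0.001 tiltz [-0.0061  0.0114 -0.9999] F [ 0.6  -0.66 -0.09] T [-0.04 -0.06 -0.01] w 0.466 q [-0.46 -0.1   1.95  0.01  1.3  -1.83]
```

Request:
jog_arm(series=[[[-1.2,-0.25,1.5,0],[0,0,1.5,0],[0,0,1.5,0],[0,0,1.5,0],[0,0,0,0]]])

```text
time: 12.22
tool_pos: [0.4611, -0.1945, 0.2048]
orientation: [-0.313, -3.119, -0.016]
ft_force: [-0.1, 0.5, -1.9]
width: 0.467
```

```bash
python3 go.py stand .12
```

```text
t 12.22 pos [ 0.4611 -0.1945  0.2048] shift cm [0.02 0.01 8.48] twist -0.001 tiltz [-0.0054  0.0111 -0.9999] F [-0.09  0.5  -1.89] T [0.01 0.06 0.01] w 0.467 q [-0.45 -0.03  2.01  0.01  1.17 -1.83]
```

Request:
jog_arm(series=[[[0,0,1.4,0],[0,0,1.4,0],[0,0,0,0]]])

```text
time: 12.47
tool_pos: [0.4594, -0.1935, 0.1733]
orientation: [-0.313, -3.116, -0.019]
ft_force: [-0.2, -0.4, -1.7]
width: 0.462
```

```bash
python3 go.py stand .12
```

```text
t 12.47 pos [ 0.4594 -0.1935  0.1733] shift cm [-0.17 -0.04  5.33] twist -0.001 tiltz [-0.0091  0.0129 -0.9999] F [-0.19 -0.38 -1.67] T [ 0.02  0.11 -0.02] w 0.462 q [-0.45 -0.    2.04  0.01  1.12 -1.83]
```

Request:
jog_arm(series=[[[-0.1,-0.02,0.7,0],[0,0,0.6,0],[0,0,0.5,0]]])

```text
time: 12.72
tool_pos: [0.4609, -0.194, 0.1555]
orientation: [-0.313, -3.117, -0.018]
ft_force: [-0.0, 0.7, -0.8]
width: 0.461
```

```bash
python3 go.py stand .12
```

```text
t 12.72 pos [ 0.4609 -0.194   0.1555] shift cm [ 0.02 -0.    3.55] twist -0.001 tiltz [-0.0077  0.0122 -0.9999] F [-0.03  0.65 -0.77] T [-0.02  0.03 -0.04] w 0.461 q [-0.45  0.02  2.06  0.01  1.08 -1.83]
```

Request:
jog_arm(series=[[[0,0,0.5,0],[0,0,0.4,0]]])

```text
time: 12.88
tool_pos: [0.4613, -0.1941, 0.1462]
orientation: [-0.313, -3.118, -0.017]
ft_force: [-0.0, -0.4, -0.0]
width: 0.464
```

```bash
python3 go.py stand .12;  python3 - <<'E'
from plant import capture
import cv2
im=capture("scene")[:,:,::-1];cv2.imwrite("pics/scene8.png",im)
cv2.imwrite("pics/z8.png",cv2.resize(im[115:185,240:300],None,fx=8,fy=8,interpolation=cv2.INTER_CUBIC))
E
```

```text
t 12.88 pos [ 0.4613 -0.1941  0.1462] shift cm [0.07 0.01 2.62] twist -0.001 tiltz [-0.0066  0.0117 -0.9999] F [-0.04 -0.38 -0.02] T [-0.04 -0.   -0.01] w 0.464 q [-0.45  0.03  2.07  0.01  1.06 -1.83]
```

View pics/z8.png

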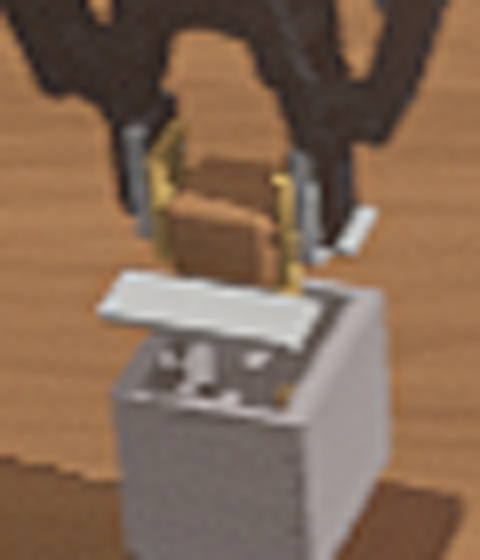

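The plate sits squarely over the mouth: plate corners in the crop are (98,310) and (303,348), rim corners (113,390) and (300,415). I'm feeling down now.

Request:
jog_arm(series=[[[0.04,0,0.3,0],[0,0,0.3,0]]])

```text
time: 13.1
tool_pos: [0.461, -0.194, 0.1397]
orientation: [-0.313, -3.118, -0.017]
ft_force: [-0.7, -0.4, -2.3]
width: 0.464
```

```bash
python3 go.py stand .12
```

```text
t 13.1 pos [ 0.461  -0.194   0.1397] shift cm [0.04 0.02 1.97] twist -0.001 tiltz [-0.0065  0.0116 -0.9999] F [-0.69 -0.44 -2.34] T [-0.02  0.01  0.01] w 0.464 q [-0.45  0.03  2.07  0.01  1.05 -1.83]
```

Request:
jog_arm(series=[[[0,0,0.3,0]]])

```text
time: 13.18
tool_pos: [0.4612, -0.194, 0.1368]
orientation: [-0.313, -3.119, -0.017]
ft_force: [-0.9, 0.4, -1.5]
width: 0.465
```

```bash
python3 go.py stand .12
```

```text
t 13.18 pos [ 0.4612 -0.194   0.1368] shift cm [0.07 0.02 1.68] twist -0.001 tiltz [-0.0058  0.0113 -0.9999] F [-0.85  0.38 -1.52] T [ 0.02 -0.06  0.01] w 0.465 q [-0.45  0.04  2.08  0.01  1.04 -1.83]
```

Request:
jog_arm(series=[[[0.03,0,0.2,0]]])

```text
time: 13.27
tool_pos: [0.4609, -0.194, 0.1345]
orientation: [-0.313, -3.119, -0.017]
ft_force: [-1.0, 0.1, -0.8]
width: 0.466
```

Request:
jog_arm(series=[[[0.03,0,0.2,0]]])

```text
time: 13.35
tool_pos: [0.4607, -0.194, 0.1325]
orientation: [-0.313, -3.119, -0.016]
ft_force: [-0.3, -0.5, -0.9]
width: 0.461
```

Request:
jog_arm(series=[[[0,0,0.2,0]]])

```text
time: 13.43
tool_pos: [0.4607, -0.1939, 0.1303]
orientation: [-0.313, -3.119, -0.016]
ft_force: [-0.9, 0.9, -0.9]
width: 0.464
```

```bash
python3 go.py stand .12
```

```text
t 13.43 pos [ 0.4607 -0.1939  0.1303] shift cm [0.02 0.03 1.03] twist -0.001 tiltz [-0.0054  0.011  -0.9999] F [-0.9   0.89 -0.92] T [0.01 0.01 0.01] w 0.464 q [-0.45  0.04  2.08  0.01  1.03 -1.83]
```

Request:
jog_arm(series=[[[0,0,0.2,0]]])

```text
time: 13.52
tool_pos: [0.4607, -0.1939, 0.1282]
orientation: [-0.313, -3.12, -0.016]
ft_force: [0.3, -1.0, -1.6]
width: 0.465
```

Request:
jog_arm(series=[[[0,0,0.15,0]]])

```text
time: 13.6
tool_pos: [0.4607, -0.1939, 0.1265]
orientation: [-0.313, -3.119, -0.016]
ft_force: [-0.1, -0.2, -1.2]
width: 0.463
```

Request:
jog_arm(series=[[[0,0,0.15,0]]])

```text
time: 13.68
tool_pos: [0.4607, -0.1939, 0.1248]
orientation: [-0.314, -3.12, -0.016]
ft_force: [-0.1, -0.4, -0.8]
width: 0.464
```

Request:
jog_arm(series=[[[0,0,0.15,0]]])

```text
time: 13.77
tool_pos: [0.4607, -0.1939, 0.1232]
orientation: [-0.313, -3.12, -0.016]
ft_force: [0.6, 0.1, -0.9]
width: 0.465
```

```bash
python3 go.py stand .12
```

```text
t 13.77 pos [ 0.4607 -0.1939  0.1232] shift cm [0.02 0.03 0.32] twist -0.001 tiltz [-0.0052  0.011  -0.9999] F [ 0.59  0.09 -0.92] T [ 0.02  0.02 -0.07] w 0.465 q [-0.45  0.05  2.09  0.01  1.01 -1.83]
```

Request:
jog_arm(series=[[[0,0,0.1,0]]])

```text
time: 13.85
tool_pos: [0.4607, -0.1938, 0.122]
orientation: [-0.313, -3.119, -0.016]
ft_force: [-0.4, -0.1, -1.5]
width: 0.463
```

Request:
jog_arm(series=[[[0,0,0.1,0]]])

```text
time: 13.93
tool_pos: [0.4608, -0.1939, 0.121]
orientation: [-0.313, -3.12, -0.016]
ft_force: [-0.6, -0.0, 2.0]
width: 0.466
```

Request:
jog_arm(series=[[[0,0,0.1,0]]])

```text
time: 14.02
tool_pos: [0.461, -0.1941, 0.1203]
orientation: [-0.313, -3.12, -0.016]
ft_force: [-0.9, 1.0, 3.6]
width: 0.465
```

```bash
python3 go.py stand .12
```

```text
t 14.02 pos [ 0.461  -0.1941  0.1203] shift cm [0.06 0.05 0.03] twist -0.001 tiltz [-0.0047  0.0106 -0.9999] F [-0.85  0.97  3.57] T [-0.03  0.22 -0.07] w 0.465 q [-0.45  0.05  2.09  0.01  1.   -1.83]
```

Request:
jog_arm(series=[[[0,0,0.04,0]]])

```text
time: 14.1
tool_pos: [0.4611, -0.1941, 0.1203]
orientation: [-0.314, -3.12, -0.016]
ft_force: [-2.7, 1.8, 3.3]
width: 0.462
```

```bash
python3 go.py stand .12;  python3 - <<'E'
from plant import capture
import cv2
im=capture("scene")[:,:,::-1];cv2.imwrite("pics/scene9.png",im)
cv2.imwrite("pics/z9.png",cv2.resize(im[115:185,240:300],None,fx=8,fy=8,interpolation=cv2.INTER_CUBIC))
E
```

```text
t 14.1 pos [ 0.4611 -0.1941  0.1203] shift cm [0.07 0.05 0.03] twist -0.001 tiltz [-0.0047  0.0105 -0.9999] F [-2.7   1.82  3.32] T [ 0.06  0.23 -0.03] w 0.462 q [-0.45  0.05  2.09  0.01  1.   -1.83]
```

View pics/z9.png

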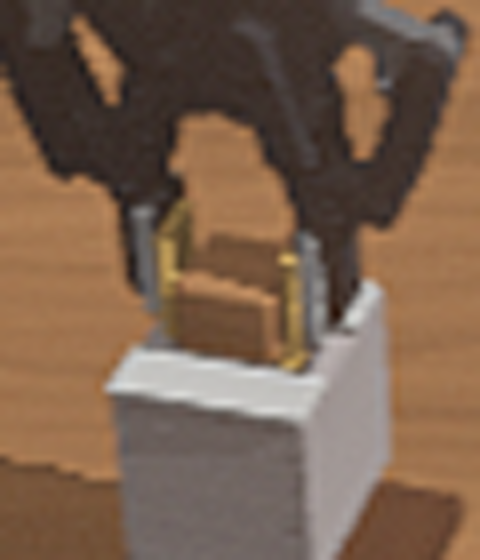

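Request:
jog_arm(series=[[[0.04,0.02,0.08,0]]])

```text
time: 14.23
tool_pos: [0.461, -0.1941, 0.1201]
orientation: [-0.314, -3.121, -0.015]
ft_force: [-2.1, 0.0, 4.3]
width: 0.465
```

```bash
python3 go.py stand .12
```

```text
t 14.23 pos [ 0.461  -0.1941  0.1201] shift cm [0.06 0.04 0.01] twist -0.001 tiltz [-0.0039  0.01   -0.9999] F [-2.07  0.05  4.26] T [-0.16  0.12 -0.07] w 0.465 q [-0.45  0.05  2.09  0.01  1.   -1.83]
```

Seated: Fz swung from −1.2 N (carried weight) to +4.3 N, so I'm pushing about 5.5 N, and the rim is near 0.099 m as the pictures said. I'll open in small steps and follow the pads' backward swing.

Request:
jog_arm(series=[[[0.03,0.02,0.05,0]]], gripper=4.3)

```text
time: 14.32
tool_pos: [0.4609, -0.1939, 0.1198]
orientation: [-0.314, -3.121, -0.015]
ft_force: [-0.9, 1.0, 0.6]
width: 0.507
```

```bash
python3 go.py stand .12
```

```text
t 14.32 pos [ 0.4609 -0.1939  0.1198] shift cm [ 0.05  0.03 -0.02] twist -0.001 tiltz [-0.0035  0.0097 -0.9999] F [-0.86  0.96  0.56] T [-0.05  0.05 -0.02] w 0.507 q [-0.45  0.05  2.09  0.01  1.   -1.83]
```

Request:
jog_arm(series=[[[0,0,0.13,0]]], gripper=4.4)

```text
time: 14.4
tool_pos: [0.461, -0.194, 0.1188]
orientation: [-0.314, -3.122, -0.014]
ft_force: [-0.7, -0.6, 3.9]
width: 0.517
```

Request:
jog_arm(series=[[[0,0,0.12,0]]], gripper=4.7)

```text
time: 14.48
tool_pos: [0.4611, -0.1941, 0.1179]
orientation: [-0.313, -3.122, -0.014]
ft_force: [-2.5, 0.5, 5.6]
width: 0.55
```

```bash
python3 go.py stand .12
```

```text
t 14.48 pos [ 0.4611 -0.1941  0.1179] shift cm [ 0.07  0.05 -0.21] twist -0.001 tiltz [-0.0028  0.009  -1.    ] F [-2.47  0.45  5.55] T [-0.1   0.39 -0.  ] w 0.55 q [-0.45  0.06  2.09  0.01  1.   -1.83]
```

Request:
jog_arm(series=[[[0,0,0.03,0]]], gripper=5.0)

```text
time: 14.57
tool_pos: [0.4611, -0.1942, 0.1177]
orientation: [-0.313, -3.122, -0.013]
ft_force: [-2.1, 0.4, 4.1]
width: 0.58
```

```bash
python3 go.py stand .12
```

```text
t 14.57 pos [ 0.4611 -0.1942  0.1177] shift cm [ 0.07  0.05 -0.23] twist -0.001 tiltz [-0.0028  0.0089 -1.    ] F [-2.12  0.44  4.06] T [-0.03  0.32 -0.02] w 0.58 q [-0.45  0.06  2.09  0.01  1.   -1.83]
```

Request:
jog_arm(series=[[[0.03,0.03,0,0],[0,0,0,0]]], gripper=5.6)

```text
time: 14.73
tool_pos: [0.461, -0.1937, 0.1172]
orientation: [-0.314, -3.123, -0.014]
ft_force: [0.7, -0.6, 0.2]
width: 0.658
```

```bash
python3 go.py stand .12
```

```text
t 14.73 pos [ 0.461  -0.1937  0.1172] shift cm [ 0.05  0.01 -0.28] twist -0.001 tiltz [-0.0024  0.009  -1.    ] F [ 0.68 -0.59  0.22] T [-0.04  0.03 -0.  ] w 0.658 q [-0.45  0.06  2.1   0.01  1.   -1.83]
```

Request:
jog_arm(series=[[[0,0,-0.05,0],[0,0,-0.05,0],[0,0,0,0],[0,0,0,0]]], gripper=8.2)

```text
time: 15.07
tool_pos: [0.4608, -0.1934, 0.117]
orientation: [-0.314, -3.122, -0.015]
ft_force: [-0.6, 0.3, 0.3]
width: 0.961
```

```bash
python3 go.py stand .12;  python3 - <<'E'
from plant import capture
import cv2
im=capture("scene")[:,:,::-1];cv2.imwrite("pics/scene10.png",im)
cv2.imwrite("pics/z10.png",cv2.resize(im[115:185,240:300],None,fx=8,fy=8,interpolation=cv2.INTER_CUBIC))
E
```

```text
t 15.07 pos [ 0.4608 -0.1934  0.117 ] shift cm [ 0.02 -0.02 -0.3 ] twist -0.001 tiltz [-0.0029  0.0098 -0.9999] F [-0.6   0.33  0.29] T [ 0.04 -0.01 -0.04] w 0.961 q [-0.45  0.06  2.1   0.01  1.   -1.83]
```

View pics/z10.png

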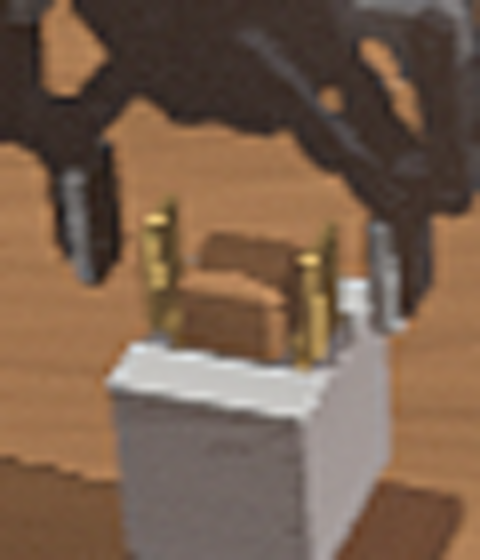

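Both paddles have sprung out (crop x ≈ 143 to 330, symmetric about the block) and the plate lies on the rim. The pads are clear, so I'll retreat.

Request:
jog_arm(series=[[[0,0,-0.8,0],[0,0,-1.2,0],[0,0,-1.5,0],[0,0,-2,0],[0,0,-2,0]]])

```text
time: 15.53
tool_pos: [0.4575, -0.1924, 0.1923]
orientation: [-0.313, -3.112, -0.021]
ft_force: [1.3, -0.9, 0.3]
width: 0.961
```

Request:
jog_arm(series=[[[0,0,-2.5,0],[0,3.5,-1,0],[0,3.5,0,0],[0,3.5,0,0],[0,0,0,0]]])

```text
time: 15.95
tool_pos: [0.4845, -0.0908, 0.2448]
orientation: [0.325, 3.119, 0.014]
ft_force: [0.2, 0.7, -0.8]
width: 0.957
```

```bash
python3 go.py stand .12;  python3 - <<'E'
from plant import capture
import cv2,numpy as np
for n,(x,y,w,h) in(("scene",(235,115,70,100)),("top",(345,215,70,100))):
    im=capture(n)[:,:,::-1];cv2.imwrite(f"pics/{n}11.png",im)
    globals()[n]=cv2.resize(im[y:y+h,x:x+w],None,fx=5.7,fy=5.7,interpolation=cv2.INTER_CUBIC)
cv2.imwrite("pics/z11.png",np.hstack([scene,top]))
E
```

```text
t 15.95 pos [ 0.4845 -0.0908  0.2448] shift cm [  0.29 -10.67  12.38] twist -0.009 tiltz [ 0.0069  0.0085 -0.9999] F [ 0.22  0.68 -0.81] T [-0.01 -0.06  0.02] w 0.957 q [-0.24 -0.09  1.99  0.01  1.24 -1.61]
```

View pics/z11.png

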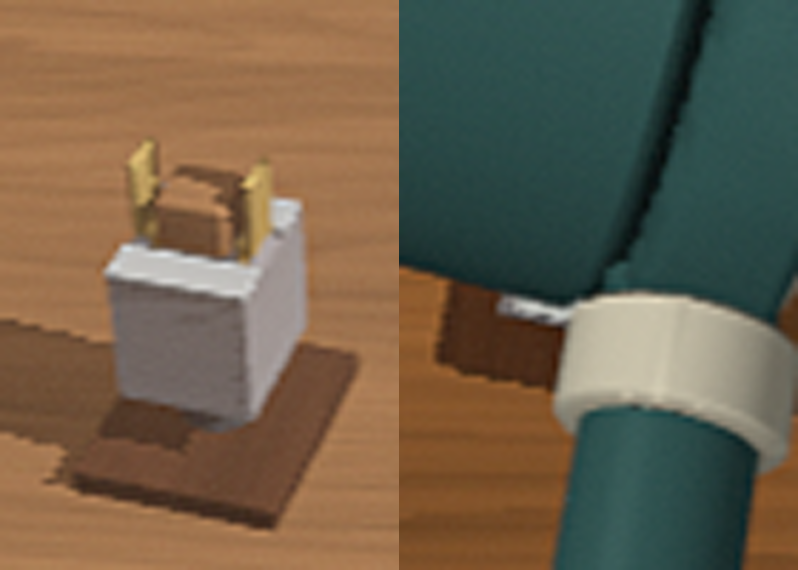

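View pics/scene11.png

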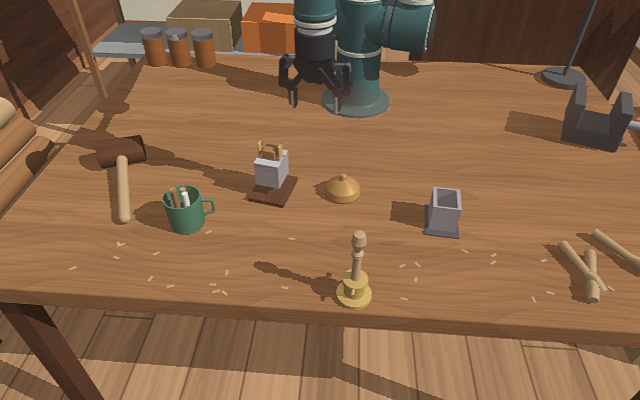

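The plate lies flush on the stand's case, with both paddles out. The mug (185,210), gourd (343,188) and socket (355,285) have not moved. One numeric check of the paddle spread before handing in.

```bash
python3 - <<'E'
from fit import *
im=cv2.imread("pics/scene11.png");x,y,w,h,k=240,125,60,55,10
c=cv2.resize(im[y:y+h,x:x+w],None,fx=k,fy=k,interpolation=cv2.INTER_CUBIC)
def line(L,col):
    q=((proj("scene",W((.4605,-.1935,-.199),L))-[x,y]+.5)*k).astype(int);cv2.polylines(c,[q.reshape(-1,1,2)],True,col,1)
z=.099
for zz in(z,z+.004):line([[.034,.029,zz],[.034,-.029,zz],[-.034,-.029,zz],[-.034,.029,zz]],(0,0,255))
for s in(1,-1):line([[.011,s*.026,z+.04],[.011,s*.022,z+.04],[-.011,s*.022,z+.04],[-.011,s*.026,z+.04]],(255,0,0))
cv2.imwrite("pics/z12.png",c)
E
```

```text
(no output)
```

View pics/z12.png

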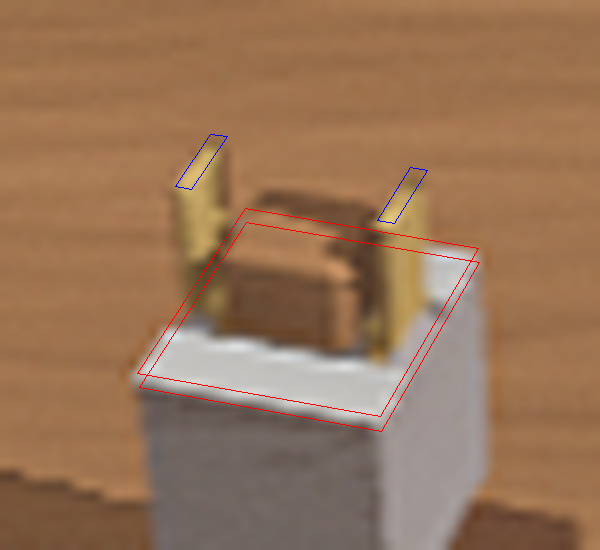

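The overlay of a fully seated cover with its tabs at rest matches the plate (corners within about 0.5 px) and both paddles. Handing in.

```bash
python3 -c "
from plant import bot;print(bot.finish_job())"
```

```text
the job is handed in; nothing more can be done
None
```

The cover is off the empty case and on the filled one, and I handed the job in after about 16 s of the 38 s allowed. I squeezed both tabs fully in and lifted the cover well clear. With the tabs still squeezed I felt it down onto the filled case. It made contact with the rim at about 99 mm above the bench, which agrees with what the pictures had shown.

- **Push:** I seated it at about 5.5 N. It rose briefly to about 6.7 N while I opened the fingers in small steps, pressing lightly so they would not drag the cover up. Both are under a kilo.
- **Seating and tabs:** In the last picture the plate lies flush on the rim, and both paddles stand where they should with the tabs fully out, to about half a pixel. I could not see the hooks under the lips. I take them to have caught from the paddles' rest position and the flush plate.
- **Other objects:** The empty case is clear, the mug, gourd cap and peg socket look unmoved in the last picture, and the arm is away from everything.
- **What did not go smoothly:** The tool drifted out of upright by up to about 1.8° between moves, so I raised and lowered it a few times above the stand to bring it back before seating. A sideways force of up to 2.7 N came up during the final push and was gone after release.
- **Not confirmed:** In the last top-camera picture the arm hid the stand, so the final check rests on the scene camera alone.

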